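# Gauge the strip guide

## Task

Find the gap of the strip guide with the gauge leaves. The yellow one, the thinnest, has been tried and still stands loose in the gap: lift it out and put it down on the bench clear of the guide. Then leave standing in the gap, upright and fully down on the guide's base, the thickest leaf that goes in, blue or red, and the others on the bench.

Things in the scene. Friction and masses are not known exactly. Their poses are not given: they have to be found in the camera images.
- thin_mid (a point): Yellow plastic gauge leaf, 16 mm thick, starts loose in the guide's gap with its width along the gap; faces 50 mm x 80 mm tall. The point is at its centre, 40 mm above its underside (46 mm above the bench while in the gap); z up, y through its thickness, x along its 50 mm width.
- middle_mid (a point): Blue plastic gauge leaf, 26 mm thick, standing free; faces 50 mm x 80 mm tall; the point is at its centre, 40 mm above its underside; z up through its height, y through its thickness, x along its 50 mm width. It can be gripped across its thickness at or slightly above its centre.
- thick_mid (a point): Red plastic gauge leaf, 36 mm thick, standing free; faces 50 mm x 80 mm tall; the point is at its centre, 40 mm above its underside; z up through its height, y through its thickness, x along its 50 mm width. It can be gripped across its thickness at or slightly above its centre.
- guide: Fixed strip guide: green plate 130 (x) x 150 (y) x 6 mm, two steel fences 90 mm long, tops 24 mm above the bench. The gap between them runs along x, open-ended; floor is the plate top. Origin: centre of plate underside, on the bench; z up. Fixed fence: inner face at y = -16 mm. Top 6 mm of both inner edges bevelled back 6 mm. The bench from guide straight to the robot is bare.
- fence: The guide's other fence, locked: steel, 90 x 20 x 18 mm tall. Origin: middle of the lower edge of its inner face, on the plate top; axes as the guide's; it extends to +y from there. The gap, measured in y from the fixed fence's inner face to this origin, is 32 mm or 42 mm: blue goes in 32 with 6 mm to spare, red binds; red goes in 42 with 6 mm to spare.
There are look-alikes about, which are no part of the job. Of the things shaped like the part that bears thick_mid, the red one is meant. Of the things that look like the part that bears thin_mid, the smaller one is meant.

How it is judged (in metres and radians):
On the way:
1. the yellow leaf has been put down on the bench clear of the guide and let go ((x of thin_mid in the frame of guide above 0.065 m or x of thin_mid in the frame of guide below -0.065 m or y of thin_mid in the frame of guide above 0.075 m or y of thin_mid in the frame of guide below -0.075 m) and height (world z) of thin_mid below 0.043 m and contact force between the fingers and thin below 0.1 N and linear speed of thin below 0.03 m/s), for 0.2 s.
At the end, for the whole second after the job is handed in: Blue (32 mm gap) or red (42 mm gap) leaf rests released between the fences, underside within 5 mm of the base, within 45 mm of mid-length, upright within about 10 degrees; yellow and the other leaf rest on the bench, beside the guide's plate, not on it ((x of thin_mid in the frame of guide above 0.065 m or x of thin_mid in the frame of guide below -0.065 m or y of thin_mid in the frame of guide above 0.075 m or y of thin_mid in the frame of guide below -0.075 m) and height (world z) of thin_mid below 0.043 m and ((y of fence in the frame of guide below 0.021 m and z of middle_mid in the frame of guide below 0.051 m and x of middle_mid in the frame of guide between -0.045 and 0.045 m and y of middle_mid in the frame of guide between -0.016 and 0.026 m and angle between middle_mid's own z axis and vertical below 0.17 rad and (x of thick_mid in the frame of guide above 0.065 m or x of thick_mid in the frame of guide below -0.065 m or y of thick_mid in the frame of guide above 0.075 m or y of thick_mid in the frame of guide below -0.075 m) and height (world z) of thick_mid below 0.043 m) or (y of fence in the frame of guide above 0.021 m and z of thick_mid in the frame of guide below 0.051 m and x of thick_mid in the frame of guide between -0.045 and 0.045 m and y of thick_mid in the frame of guide between -0.016 and 0.026 m and angle between thick_mid's own z axis and vertical below 0.17 rad and (x of middle_mid in the frame of guide above 0.065 m or x of middle_mid in the frame of guide below -0.065 m or y of middle_mid in the frame of guide above 0.075 m or y of middle_mid in the frame of guide below -0.075 m) and height (world z) of middle_mid below 0.043 m)) and linear speed of each of thin, middle, thick below 0.02 m/s); the robot touches nothing.
It also fails if it takes over 59 s, if anything falls off the work surface, if the arm or the gripper's body presses on something with over 40 N, if the wrist force passes 120 N, or if a joint passes its speed limit or range.

## Robot

A 7-joint arm with a two-finger parallel gripper is mounted at the origin on the work surface. World frame = base frame: x ahead of the robot, y to its left, z up, the work surface at z = 0. Lengths are in m, angles in degrees, forces in N, time in s.
With the tool pointing down it reaches from about 0.4 to 0.875 m from the base axis. Payload 6.5 kg.
Tool frame: the origin (TCP) lies between the finger pads; the fingertips stand r.tcp_to_tips ahead of it and the grasp point (between the pads) lies 8 mm behind it (r.tcp_to_tips is the distance from the TCP to the fingertips, in m); z points along the fingers, y is the direction in which the jaws open and shut (so a half turn about z gives the same grasp; the last joint's range is limited). The gripper opens to 88 mm and grips with 3 to 60 N. Pads are 18 mm wide; open, the fingers measure 123 mm over their backs; the gripper's body (75 mm by 187 mm) begins 45 mm behind the grasp point.
Start: joints at [-76.444, 30.733, -0.252, 88.115, 0.149, 61.152, -4.079], TCP at [0.194, 0.62, 0.214] pointing down, gripper open.
Joint ranges: [-154.64, 154.64], [-21.42, 123.67], [-72.66, 72.17], [13.99, 137.28], [-74.86, 254.86], [10.95, 109.41], [-158.01, 158.01]. Speed limits (degrees/s): [136.94, 136.94, 180, 180, 180, 180, 180].

## Interface

Orientations are given as [roll, pitch, yaw] about the fixed x, y, z axes, in that order (R = Rz(yaw) Ry(pitch) Rx(roll)).
In Python, from bench import monitor, eyes, r gives the robot as it stands.
- The arm moves only by the tool move_arm, never from a script. Its argument "series" is a list of rows, each a list of 7 numbers: the shift along the tool's x, y, z in cm, then the turn, a rotation vector about the tool's x, y, z in degrees, then the finger opening in cm, from 0 to 8.81. In form: [[dx, dy, dz, ax, ay, az, fingers], ...]. A call has 1 to 8 rows; each row is the pose to reach, as a shift and turn from the pose commanded when the call began, along the tool's axes at that moment; what a row does not reach only later rows make up. A row lasts 1/10 s, in which the tool goes at most 50 mm and 8.59 degrees, less where a joint would pass 70% of its speed; a pose out of reach is approached as far as the arm can. A call with a gripper value outside its range is refused whole. The fingers move at their own pace and stop on an object; the grip force is fixed at half the most. Time passes only in rows, so rows that repeat a pose let the fingers close. It gives the time, the measured TCP pose, the force and the opening at its end, in the units of the state.
- monitor.observe(): the state, without advancing time (a new reading comes with each control period).
- eyes.read_camera(name): name is "scene" or "side" or "wrist"; returns the picture (384x512x3 uint8, blue, green, red); there is no depth.
- eyes.camera_model(name): a dict with "K" (3x3 intrinsics, pixels), "R" (3x3) and "t" (3): a world point X has camera coordinates R X + t. Camera axes: x right, y down, z forward; pixel columns grow to the right and rows downward; lengths in m; the calibration is good to about 2 mm. A picture is of the moment at which its call begins: read the wrist's pose just before it. camera_model takes no time and is no camera call; for the wrist camera it gives the pose at the moment of the call.
- r.sign_off(): hands the job in, once; it reports no verdict.
The state is a dict: "clock": time; "qpos": joint angles; "dq": joint speeds; "joint_efforts": joint torques, N m; "eef_pos": TCP position; "ee_rot": TCP orientation; "contact_force": force on the tool from outside, world axes, zero at the start; "torque": the same for the moment, N m; "finger_gap": finger opening in m.
Only numpy, scipy, OpenCV 4.12 (cv2) and the standard library are available. Lean on these libraries where they do the work, as an engineer would, in place of code of your own. Each camera call takes 0.05 s, during which the arm holds its last target. There are 200 camera calls.

## Working session

There is one attempt and no reset: what is moved stays moved. The work goes in short steps, Python scripts to look and compute and a tool call to move; the robot and the scene stay as the last step left them, time stands still between calls to the robot, and variables do not carry over. Pictures are saved under pics/ and viewed, about 8 in all and at most 12, crops included, and the job is handed in when it is done.

Besides the shell and the picture viewer there is one more tool, called by a JSON object that holds its "method" and its "body". move_arm: Moves the arm, as the interface text tells. Its arguments: {"type":"object","properties":{"series":{"type":"array"}},"required":["series"]}

```bash
mkdir -p pics; python3 - <<'E'
from bench import monitor, eyes, r
import cv2,numpy as np
s=monitor.observe();print(s, r.tcp_to_tips)
a=eyes.read_camera("scene");b=eyes.read_camera("side");w=eyes.read_camera("wrist")
for n,i in zip(("scene","side","wrist"),(a,b,w)):
    cv2.imwrite(f"pics/{n}0.png",i);m=eyes.camera_model(n);print(n,m["K"],m["R"],m["t"])
E
```

```text
{'clock': 0.0, 'qpos': array([-76.44295155,  30.77765903,  -0.25367129,  88.16795552,
         0.14862849,  61.14972602,  -4.07843075]), 'dq': array([-0.04593169,  0.07867225, -0.07177687, -0.06523231,  0.04090361,
       -0.0359221 ,  0.04089107]), 'joint_efforts': array([-5.18550969e-04, -5.70981717e+01,  9.90635343e-01, -2.51585716e+01,
       -5.62207494e-02,  1.81672041e-02,  1.34208567e-04]), 'eef_pos': array([0.19367201, 0.61982488, 0.21305602]), 'ee_rot': array([-1.79905247e+02,  7.01364700e-03,  1.62654403e+02]), 'contact_force': array([-0.12052654, -0.48528378,  0.52624075]), 'torque': array([ 0.01269167, -0.00211567, -0.07245891]), 'finger_gap': 0.08816583242452065} 0.011
scene [[411.1423531    0.         256.12403016]
 [  0.         411.1423531  184.24924994]
 [  0.           0.           1.        ]] [[-0.09155732  0.99576071 -0.00882447]
 [ 0.56795264  0.04493848 -0.82183352]
 [-0.81795297 -0.08025675 -0.56965937]] [ 0.02431048 -0.30611022  1.43201097]
side [[459.26254958   0.         258.49861318]
 [  0.         459.26254958 193.85112162]
 [  0.           0.           1.        ]] [[-0.85636781 -0.51612669  0.01572924]
 [-0.38290192  0.61429198 -0.68995035]
 [ 0.34643945 -0.59687402 -0.72368578]] [0.51397096 0.27153001 0.85626844]
wrist [[274.1178199    0.         256.47918342]
 [  0.         274.1178199  190.699453  ]
 [  0.           0.           1.        ]] [[ 0.29680294  0.95493784 -0.00131627]
 [ 0.90866804 -0.28199749  0.30789579]
 [ 0.29365015 -0.09258043 -0.95141918]] [-0.64853436 -0.04301381  0.39063203]
```

View pics/scene0.png

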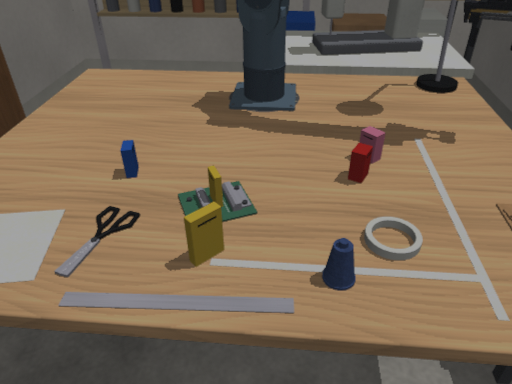

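View pics/side0.png

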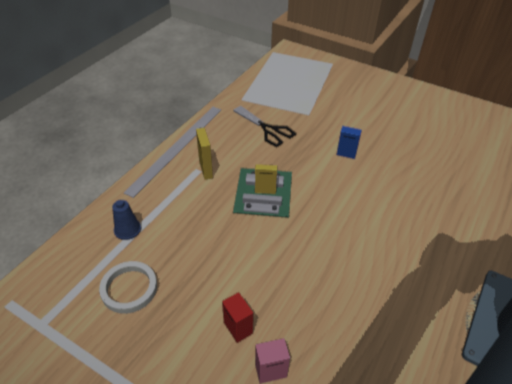

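Scene view: the guide is at about (217,202) with the small yellow leaf at (215,187). The large yellow look-alike is at (205,235), blue at (130,160), red at (360,163) and the pink look-alike at (371,145). The side view agrees: guide (264,192), blue (349,142), red (238,317).

```bash
cat > h.py <<'E'
from bench import monitor, eyes, r
import cv2,numpy as np
from scipy.spatial.transform import Rotation as Rn
def ray(m,p,z):
    p=np.atleast_2d(np.array(p,float)); d=(np.c_[p,np.ones(len(p))]@np.linalg.inv(m["K"]).T)@m["R"]
    c=-m["R"].T@m["t"]; return c+d*((z-c[2])/d[:,2])[:,None]
def proj(m,X):
    q=(np.atleast_2d(X)@m["R"].T+m["t"])@m["K"].T; return q[:,:2]/q[:,2:]
HSV=dict(blue=((105,120,60),(125,255,255)),red=((174,180,60),(180,255,255)),red2=((0,180,60),(5,255,255)),yellow=((20,170,60),(32,255,255)),green=((60,80,30),(92,255,255)))
def mask(img,c):
    h=cv2.cvtColor(img,cv2.COLOR_BGR2HSV); m=cv2.inRange(h,*HSV[c])
    if c=="red": m|=cv2.inRange(h,*HSV["red2"])
    return m
def blobs(img,c,amin=60):
    cs,_=cv2.findContours(mask(img,c),cv2.RETR_EXTERNAL,cv2.CHAIN_APPROX_NONE)
    return sorted([k for k in cs if cv2.contourArea(k)>amin],key=cv2.contourArea,reverse=True)
E
python3 - <<'E'
from h import *
np.set_printoptions(precision=3,suppress=True)
for n in("scene","side"):
    im=cv2.imread(f"pics/{n}0.png");m=eyes.camera_model(n)
    for c in("blue","red","yellow","green"):
        for k in blobs(im,c)[:3]:
            M=cv2.moments(k);ce=[M["m10"]/M["m00"],M["m01"]/M["m00"]]
            h=cv2.convexHull(k)
            q=cv2.approxPolyDP(h,0.03*cv2.arcLength(h,True),True)[:,0]
            print(n,c,cv2.contourArea(k),np.round(ce),"z40:",ray(m,ce,.04)[0,:2],"q",q.tolist())
            if c=="green":print(ray(m,q,.006)[:,:2])
a=cv2.imread("pics/scene0.png")[150:225,165:265];b=cv2.imread("pics/side0.png")[155:225,220:310]
f=lambda i:cv2.resize(i,(400,300),interpolation=cv2.INTER_CUBIC)
w=cv2.resize(cv2.imread("pics/wrist0.png"),(400,300))
cv2.imwrite("pics/crop.png",np.vstack([np.hstack([f(a),f(b)]),np.hstack([w,w*0])]))
E
```

```text
scene blue 483.0 [300.  20.] z40: [-0.93   0.121] q [[313, 11], [313, 29], [286, 29], [288, 11]]
scene blue 450.0 [346. 261.] z40: [0.818 0.21 ] q [[343, 238], [352, 245], [354, 276], [346, 288], [334, 287], [334, 243]]
scene blue 397.0 [129. 159.] z40: [ 0.509 -0.293] q [[131, 140], [137, 169], [135, 176], [127, 177], [121, 148], [123, 141]]
scene red 597.0 [360. 162.] z40: [0.48  0.271] q [[360, 143], [371, 146], [367, 172], [357, 181], [349, 178], [352, 151]]
scene yellow 2039.5 [206. 225.] z40: [ 0.742 -0.055] q [[213, 166], [222, 249], [195, 265], [184, 217]]
scene green 298.0 [189. 202.] z40: [ 0.67  -0.105] q [[195, 191], [199, 207], [185, 214], [179, 194]]
[[ 0.584 -0.114]
 [ 0.644 -0.092]
 [ 0.67  -0.117]
 [ 0.599 -0.148]]
scene green 257.5 [236. 212.] z40: [ 0.695 -0.002] q [[255, 210], [223, 220], [223, 193], [252, 205]]
[[ 0.644  0.032]
 [ 0.684 -0.032]
 [ 0.587 -0.047]
 [ 0.627  0.024]]
side blue 468.5 [348. 142.] z40: [ 0.51  -0.298] q [[343, 127], [360, 131], [353, 157], [338, 154]]
side blue 194.0 [121. 218.] z40: [0.826 0.203] q [[118, 202], [127, 206], [133, 231], [130, 236], [118, 235], [114, 206]]
side red 872.0 [238. 317.] z40: [0.483 0.268] q [[238, 294], [251, 311], [251, 331], [237, 340], [225, 322], [223, 302]]
side green 301.5 [285. 194.] z40: [ 0.56  -0.047] q [[279, 172], [290, 173], [287, 215], [278, 215]]
[[ 0.623 -0.136]
 [ 0.597 -0.148]
 [ 0.537 -0.022]
 [ 0.555 -0.011]]
side green 290.0 [242. 191.] z40: [ 0.647 -0.003] q [[242, 169], [252, 170], [248, 212], [234, 211]]
[[ 0.707 -0.096]
 [ 0.684 -0.107]
 [ 0.618  0.018]
 [ 0.647  0.032]]
```

View pics/crop.png

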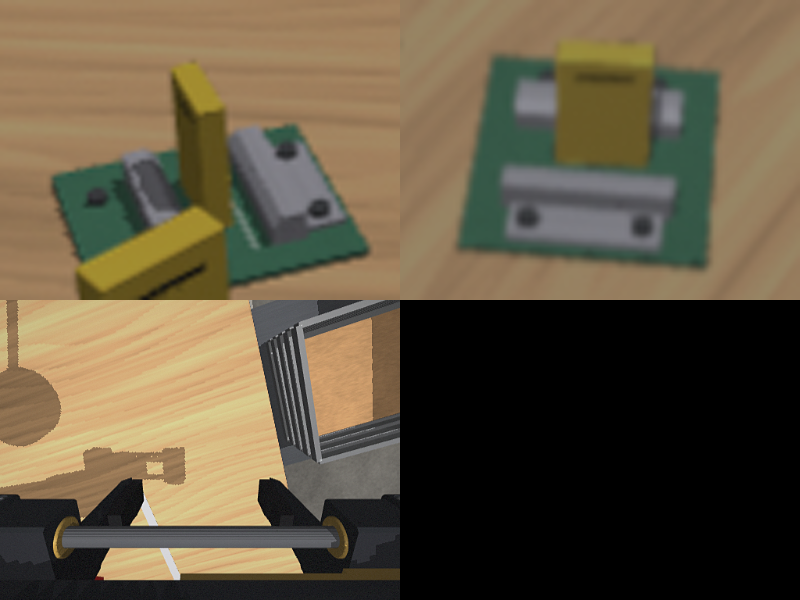

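The crop shows the small yellow leaf upright between the fences. The look-alike stands in front of it and does not touch. The gap runs at about 25° yaw. I'll go above the guide for a close look.

```bash
cat >> h.py <<'E'
np.set_printoptions(precision=4,suppress=True)
def go(p,yaw):
    "shift (cm) and turn (deg) from the present pose to TCP p, pointing down with yaw"
    s=monitor.observe();R=Rn.from_euler("xyz",s["ee_rot"],degrees=True)
    T=Rn.from_euler("xyz",[180,0,yaw],degrees=True)
    return np.round(np.r_[R.inv().apply(np.array(p)-s["eef_pos"])*100,(R.inv()*T).as_rotvec(degrees=True)],2)
def cam_in_tool():
    s=monitor.observe();R=Rn.from_euler("xyz",s["ee_rot"],degrees=True);m=eyes.camera_model("wrist")
    return R.inv().apply(-m["R"].T@m["t"]-s["eef_pos"]),R.inv().apply(m["R"][2])
E
python3 - <<'E'
from h import *
print(cam_in_tool())
m=eyes.camera_model("scene");print("lookalike base",ray(m,[[195,265],[222,249]],0))
m1=eyes.camera_model("side")
print("red scene top",ray(m,[[360,143],[371,146],[352,151],[363,155]],.08),"side",ray(m1,[[238,294],[251,311],[223,302],[237,318]],.08))
print("blue bottom side",ray(m1,[[353,157],[338,154]],0),"top scene",ray(m,[[131,140],[123,141],[121,148],[133,148]],.08))
print(go([.62,-.06,.3],25))
E
```

```text
(array([ 0.0803, -0.0008, -0.1708]), array([-0.3078,  0.0004,  0.9514]))
lookalike base [[ 0.8116 -0.0653  0.    ]
 [ 0.7648 -0.0215  0.    ]]
red scene top [[0.4586 0.2696 0.08  ]
 [0.4714 0.2939 0.08  ]
 [0.4987 0.2467 0.08  ]
 [0.5152 0.2699 0.08  ]] side [[0.495  0.2481 0.08  ]
 [0.4574 0.2646 0.08  ]
 [0.5087 0.2755 0.08  ]
 [0.4708 0.2886 0.08  ]]
blue bottom side [[ 0.4889 -0.2942 -0.    ]
 [ 0.5271 -0.2841  0.    ]] top scene [[ 0.4857 -0.2884  0.08  ]
 [ 0.4922 -0.3064  0.08  ]
 [ 0.5262 -0.2988  0.08  ]
 [ 0.5241 -0.2701  0.08  ]]
[-60.97 -52.21  -8.6   -0.03   0.09 137.66]
```

{"method": "move_arm", "body": {"series": [[-3.6,-3,-1.5,0,0,8,8.8],[-7.2,-6,-3,0,0,16,8.8],[-10.8,-9,-4.5,0,0,24,8.8],[-14.4,-12,-6,0,0,32,8.8],[-18,-15,-7,0,0,40,8.8],[-21.6,-18,-8,0,0,48,8.8],[-25.2,-21.2,-8.6,0,0,56,8.8],[-29,-24.5,-8.6,0,0,64,8.8]]}}

```text
clock: 0.95
eef_pos: [0.3983, 0.2991, 0.3008]
ee_rot: [179.9, -0.1, 98.4]
contact_force: [0.5, 0.9, -0.2]
finger_gap: 0.088
```

```bash
python3 -c "
from h import *
print(go([.62,-.06,.3],25))"
```

```text
[-38.75  16.72   0.05   0.01  -0.12  73.35]
```

{"method": "move_arm", "body": {"series": [[-4,2,0,0,0,8.5,8.8],[-8.5,4,0,0,0,17,8.8],[-13,6,0,0,0,25.5,8.8],[-17.5,8,0,0,0,34,8.8],[-22,10,0,0,0,42.5,8.8],[-26.5,12,0,0,0,51,8.8],[-31,14,0,0,0,59.5,8.8],[-35.5,16,0,0,0,68,8.8]]}}

```text
clock: 1.75
eef_pos: [0.6097, -0.028, 0.2998]
ee_rot: [-180.0, -0.0, 30.3]
contact_force: [1.0, 0.9, -0.4]
finger_gap: 0.088
```

```bash
python3 -c "
from h import *
print(go([.62,-.06,.3],25))"
```

```text
[-0.73  3.28 -0.02 -0.02 -0.01  5.34]
```

{"method": "move_arm", "body": {"series": [[-0.7,3.3,0,0,0,5,8.8],[-0.7,3.3,0,0,0,5,8.8],[-0.7,3.3,0,0,0,5,8.8]]}}

```text
clock: 2.05
eef_pos: [0.6195, -0.059, 0.2994]
ee_rot: [-180.0, 0.1, 25.6]
contact_force: [-0.6, 0.4, 0.0]
finger_gap: 0.0883
```

```bash
python3 - <<'E'
from h import *
m=eyes.camera_model("wrist");w=eyes.read_camera("wrist");cv2.imwrite("pics/w1.png",w);np.savez("m1.npz",**m)
cv2.imwrite("pics/w1b.png",cv2.resize(w,(800,600),interpolation=cv2.INTER_CUBIC))
g=np.vstack(blobs(w,"green"));q=cv2.boxPoints(cv2.minAreaRect(g));h=cv2.convexHull(g)
q=cv2.approxPolyDP(h,.02*cv2.arcLength(h,True),True)[:,0];print(q.tolist(),ray(m,q,.006))
for k in blobs(w,"yellow"):
    h=cv2.convexHull(k);q=cv2.approxPolyDP(h,.02*cv2.arcLength(h,True),True)[:,0];print(q.tolist(),ray(m,q,.086))
E
```

```text
[[303, 111], [299, 186], [216, 186], [212, 111]] [[ 0.7111 -0.0993  0.006 ]
 [ 0.596  -0.1543  0.006 ]
 [ 0.5322 -0.0219  0.006 ]
 [ 0.6469  0.0341  0.006 ]]
[[335, 16], [338, 35], [319, 50], [278, 65], [275, 53], [281, 39]] [[ 0.8225 -0.0682  0.086 ]
 [ 0.8063 -0.0821  0.086 ]
 [ 0.7815 -0.0692  0.086 ]
 [ 0.7436 -0.0304  0.086 ]
 [ 0.7543 -0.0206  0.086 ]
 [ 0.7717 -0.0202  0.086 ]]
[[260, 139], [262, 178], [253, 179], [251, 141]] [[ 0.649  -0.0507  0.086 ]
 [ 0.5998 -0.0778  0.086 ]
 [ 0.5928 -0.0667  0.086 ]
 [ 0.6411 -0.0406  0.086 ]]
```

View pics/w1b.png

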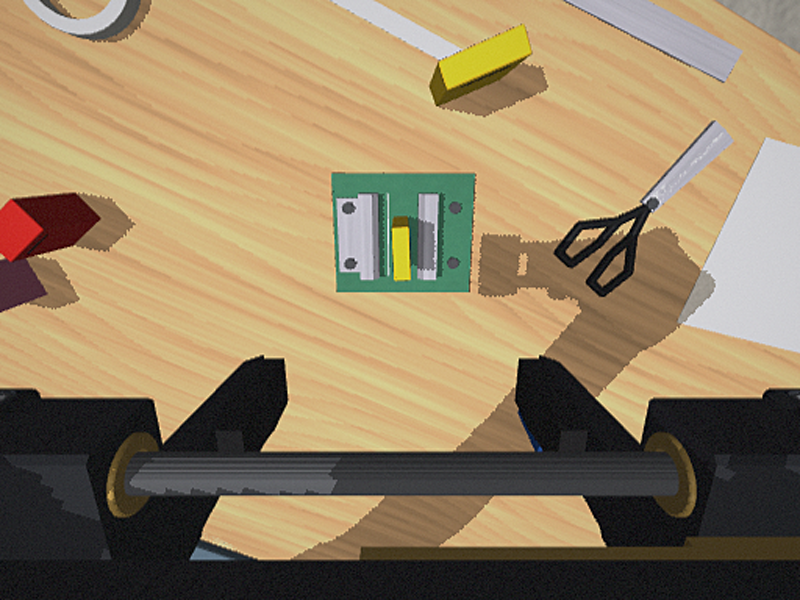

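Wrist view (800 px wide): plate from (332,173) to (475,292), small yellow leaf top at about (401,254), and the look-alike far off at (480,60). The left ridge's outer edge at 358 hints at a 42 mm gap, to be checked once the leaf is out. Next I'll work out the yellow grasp.

```bash
python3 - <<'E'
from h import *
m=dict(np.load("m1.npz"));w=cv2.imread("pics/w1.png")
h=cv2.cvtColor(w,cv2.COLOR_BGR2HSV);t=cv2.inRange(h,(20,150,170),(34,255,255));t[:110]=0
k=max(cv2.findContours(t,0,1)[0],key=cv2.contourArea);b=cv2.minAreaRect(k);print(b)
p=ray(m,b[0],.086)[0];print(p, ray(m,cv2.boxPoints(b),.086))
print(go([p[0],p[1],.057],25.8))
E
```

```text
((256.3057556152344, 161.94976806640625), (33.82114791870117, 10.607542037963867), 87.79740142822266)
[ 0.6176 -0.0601  0.086 ] [[ 0.6354 -0.0423  0.086 ]
 [ 0.6423 -0.0554  0.086 ]
 [ 0.5991 -0.0786  0.086 ]
 [ 0.5919 -0.065   0.086 ]]
[-0.28  0.18 24.25 -0.07  0.03 -0.06]
```

{"method": "move_arm", "body": {"series": [[-0.3,0.2,5,0,0,0,8.8],[-0.3,0.2,10,0,0,0,8.8],[-0.3,0.2,15,0,0,0,8.8],[-0.3,0.2,19,0,0,0,8.8],[-0.3,0.2,22,0,0,0,8.8],[-0.3,0.2,24.2,0,0,0,8.8],[-0.3,0.2,24.2,0,0,0,8.8],[-0.3,0.2,24.2,0,0,0,5]]}}

```text
clock: 2.9
eef_pos: [0.6182, -0.0602, 0.0585]
ee_rot: [-180.0, -0.0, 25.8]
contact_force: [0.0, -0.7, 0.7]
finger_gap: 0.0818
```

{"method": "move_arm", "body": {"series": [[0,0,0,0,0,0,3],[0,0,0,0,0,0,1],[0,0,0,0,0,0,0],[0,0,0,0,0,0,0],[0,0,0,0,0,0,0],[0,0,0,0,0,0,0],[0,0,0,0,0,0,0]]}}

```text
clock: 3.6
eef_pos: [0.618, -0.0616, 0.0579]
ee_rot: [-180.0, 0.0, 25.7]
contact_force: [0.8, 0.8, -0.0]
finger_gap: 0.0257
```

{"method": "move_arm", "body": {"series": [[0,0,0,0,0,0,0],[0,0,0,0,0,0,0],[0,0,0,0,0,0,0],[0,0,0,0,0,0,0]]}}

```text
clock: 4.0
eef_pos: [0.6179, -0.0616, 0.0579]
ee_rot: [-180.0, 0.0, 25.7]
contact_force: [-0.2, 0.8, -0.7]
finger_gap: 0.0146
```

{"method": "move_arm", "body": {"series": [[0,0,-1.5,0,0,0,0],[0,0,-3.5,0,0,0,0],[0,0,-6,0,0,0,0],[0,0,-9,0,0,0,0],[-4,0,-9,0,0,0,0],[-8,0,-9,0,0,0,0],[-12,0,-9,0,0,0,0],[-15,0,-9,0,0,0,0]]}}

```text
clock: 4.8
eef_pos: [0.4804, -0.1277, 0.1488]
ee_rot: [-180.0, -0.0, 25.6]
contact_force: [0.8, -1.1, -1.7]
finger_gap: 0.0152
```

```bash
python3 - <<'E'
from h import *
s=monitor.observe();print(s["eef_pos"],s["finger_gap"])
a=eyes.read_camera("scene");m=eyes.camera_model("wrist");w=eyes.read_camera("wrist");np.savez("m2.npz",**m)
cv2.imwrite("pics/w2.png",w);cv2.imwrite("pics/s2.png",a)
g=cv2.convexHull(np.vstack(blobs(w,"green")));x,y,ww,hh=cv2.boundingRect(g);print(x,y,ww,hh)
c=w[max(0,y-10):y+hh+10,max(0,x-10):x+ww+10]
A=cv2.resize(c,(500,500*c.shape[0]//c.shape[1]),interpolation=cv2.INTER_CUBIC)[:500]
B=cv2.resize(a[150:250,140:290],(300,200))
cv2.imwrite("pics/c2.png",np.hstack([cv2.copyMakeBorder(A,0,500-A.shape[0],0,0,0),cv2.copyMakeBorder(B,0,300,0,0,0)]))
E
```

```text
[ 0.4804 -0.1277  0.1488] 0.015227290557890873
180 0 152 86
```

View pics/c2.png

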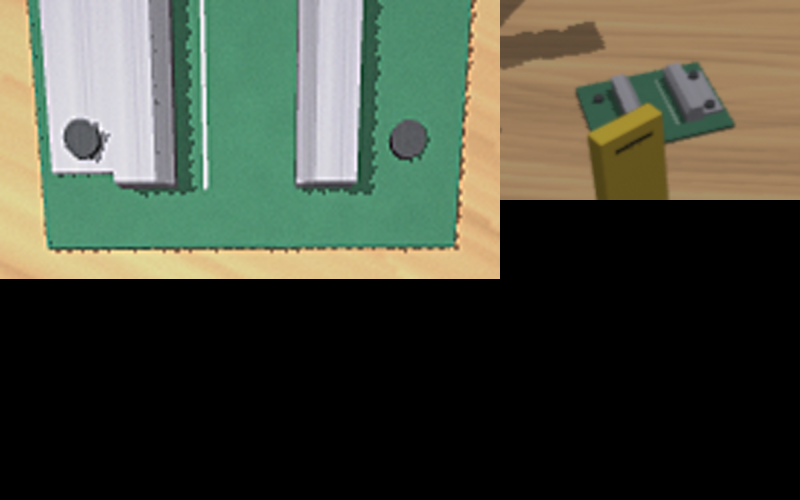

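The crop shows the empty gap. At plate level the plate spans 48–458 px (about 2.78 px/mm) and the inner faces are at 177 and 296, so the gap is about 42.8 mm. The distances from the plate centre are 27 mm and 15.5 mm, which means a 42 mm gap, so red goes in. The white line at 205 is only a scribe mark at y = +16. Next I'll put the yellow leaf down.

{"method": "move_arm", "body": {"series": [[0,0,3,0,0,0,0],[0,0,6,0,0,0,0],[0,0,8,0,0,0,0],[0,0,9,0,0,0,0],[0,0,9.5,0,0,0,0],[0,0,9.6,0,0,0,0],[0,0,9.6,0,0,0,0]]}}

```text
clock: 5.6
eef_pos: [0.4835, -0.1266, 0.0527]
ee_rot: [180.0, -0.1, 25.7]
contact_force: [-0.2, -0.6, -0.8]
finger_gap: 0.0152
```

{"method": "move_arm", "body": {"series": [[0,0,0,0,0,0,2.5],[0,0,0,0,0,0,4],[0,0,0,0,0,0,7],[0,0,0,0,0,0,7],[0,0,0,0,0,0,7],[0,0,0,0,0,0,7]]}}

```text
clock: 6.2
eef_pos: [0.4828, -0.1265, 0.052]
ee_rot: [180.0, -0.0, 25.7]
contact_force: [0.1, 0.4, 0.2]
finger_gap: 0.061
```

{"method": "move_arm", "body": {"series": [[0,0,-3,0,0,0,8.8],[0,0,-7,0,0,0,8.8],[0,0,-12,0,0,0,8.8],[0,0,-17,0,0,0,8.8],[0,0,-22,0,0,0,8.8]]}}

```text
clock: 6.7
eef_pos: [0.4821, -0.1267, 0.2738]
ee_rot: [-180.0, 0.0, 25.6]
contact_force: [0.9, 0.5, -0.9]
finger_gap: 0.0882
```

```bash
python3 - <<'E'
from h import *
a=eyes.read_camera("side");cv2.imwrite("pics/d3.png",a);m=eyes.camera_model("side")
for k in blobs(a,"yellow"):
    q=cv2.approxPolyDP(cv2.convexHull(k),5,True)[:,0];print(q.tolist(),ray(m,q,.08)[:,:2],ray(m,q,0)[:,:2])
# red pre-view pose: camera over red; red ~(.485,.268), yaw?
print(go([.46,.23,.3],65))
E
```

```text
[ 13.1  -33.48  -1.94   0.47  -0.42 -39.47]
```

{"method": "move_arm", "body": {"series": [[0,-2.5,-0.5,0,0,-8.5,8.8],[1,-5,-1,0,0,-17,8.8],[2,-8,-1.5,0,0,-25.5,8.8],[3,-11,-2,0,0,-34,8.8],[4.5,-14,-2,0,0,-42.5,8.8],[6,-17,-2,0,0,-51,8.8],[8,-21,-2,0,0,-59.5,8.8],[10,-25,-2,0,0,-68,8.8]]}}

```text
clock: 7.55
eef_pos: [0.4644, 0.1435, 0.292]
ee_rot: [180.0, -0.0, 93.9]
contact_force: [1.8, 0.0, 0.1]
finger_gap: 0.0882
```

```bash
python3 -c "
from h import *
print(monitor.observe()['eef_pos'],go([.455,.28,.29],154))"
```

```text
[0.4644 0.1435 0.292 ] [ 13.69   0.     0.21   0.03  -0.02 -60.05]
```

{"method": "move_arm", "body": {"series": [[2,0,0,0,0,-8.5,8.8],[4,0,0,0,0,-17,8.8],[6,0,0,0,0,-25.5,8.8],[8,0,0,0,0,-34,8.8],[10,0,0,0,0,-42.5,8.8],[12,0,0,0,0,-51,8.8],[13.5,0,0,0,0,-59.5,8.8],[13.5,0,0,0,0,-60,8.8]]}}

```text
clock: 8.35
eef_pos: [0.4553, 0.2788, 0.2915]
ee_rot: [180.0, -0.0, 153.9]
contact_force: [-0.2, -0.6, -0.1]
finger_gap: 0.0881
```

{"method": "move_arm", "body": {"series": [[0,0,0,0,0,0,8.8],[0,0,0,0,0,0,8.8]]}}

```text
clock: 8.55
eef_pos: [0.4563, 0.2756, 0.2919]
ee_rot: [-180.0, 0.0, 153.4]
contact_force: [1.1, -0.4, -0.2]
finger_gap: 0.0879
```

```bash
python3 - <<'E'
from h import *
m=eyes.camera_model("wrist");w=eyes.read_camera("wrist");np.savez("m4.npz",**m);cv2.imwrite("pics/w4.png",w)
cv2.imwrite("pics/w4b.png",cv2.resize(w,(800,600),interpolation=cv2.INTER_CUBIC))
h=cv2.cvtColor(w,cv2.COLOR_BGR2HSV)
for k in blobs(w,"red"):
    q=cv2.approxPolyDP(cv2.convexHull(k),3,True)[:,0];print(q.tolist(),[h[min(y+0,383),x].tolist() for x,y in q]);print(ray(m,q,.08)[:,:2])
E
```

```text
[[270, 153], [273, 193], [250, 194], [250, 154]] [[179, 237, 84], [0, 225, 180], [1, 207, 155], [179, 255, 74]]
[[0.4537 0.2971]
 [0.5091 0.2754]
 [0.4954 0.2444]
 [0.4425 0.2713]]
```

View pics/w4b.png

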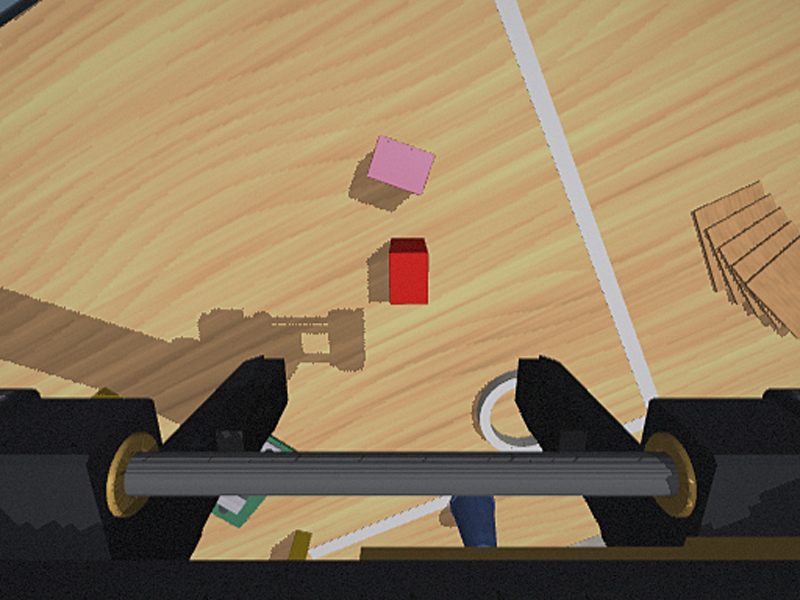

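The view shows the red leaf's top at (389–428, 251–303), square to the jaws. Pink is well clear at (400,165).

```bash
python3 - <<'E'
from h import *
m=dict(np.load("m4.npz"));w=cv2.imread("pics/w4.png")
h=cv2.cvtColor(w,cv2.COLOR_BGR2HSV);t=mask(w,"red")&cv2.inRange(h,(0,0,140),(180,255,255))
k=max(cv2.findContours(t,0,1)[0],key=cv2.contourArea);b=cv2.minAreaRect(k);c=ray(m,cv2.boxPoints(b),.08);print(b,c[:,:2])
for i in range(3):
    d=c[i+1]-c[i];print(np.linalg.norm(d),np.degrees(np.arctan2(d[1],d[0])))
p=ray(m,b[0],.08)[0];print(p,monitor.observe()["eef_pos"],go([p[0],p[1],.05],153.5))
E
```

```text
((261.0, 178.0), (32.0, 24.0), 90.0) [[0.452  0.2649]
 [0.4672 0.2953]
 [0.5105 0.2747]
 [0.4947 0.2431]]
0.03405998658531035 63.481670970585974
0.047928707736325696 -25.46148846806764
0.03535241534757783 -116.51435351703363
[0.4807 0.2697 0.08  ] [0.4564 0.2756 0.2919] [-2.44  0.57 24.19 -0.02  0.01 -0.07]
```

{"method": "move_arm", "body": {"series": [[-2.4,0.5,5,0,0,0,8.8],[-2.4,0.5,10,0,0,0,8.8],[-2.4,0.5,15,0,0,0,8.8],[-2.4,0.5,19,0,0,0,8.8],[-2.4,0.5,22.5,0,0,0,8.8],[-2.4,0.5,24.7,0,0,0,8.8],[-2.4,0.5,24.7,0,0,0,8.8],[-2.4,0.5,24.7,0,0,0,6]]}}

```text
clock: 9.4
eef_pos: [0.4803, 0.2702, 0.0455]
ee_rot: [-180.0, 0.0, 153.6]
contact_force: [0.5, -0.5, -0.5]
finger_gap: 0.0818
```

{"method": "move_arm", "body": {"series": [[0,0,0,0,0,0,4],[0,0,0,0,0,0,3],[0,0,0,0,0,0,2],[0,0,0,0,0,0,2],[0,0,0,0,0,0,2],[0,0,0,0,0,0,2],[0,0,0,0,0,0,2],[0,0,0,0,0,0,2]]}}

```text
clock: 10.2
eef_pos: [0.4799, 0.2708, 0.045]
ee_rot: [180.0, 0.0, 153.7]
contact_force: [-1.0, 0.4, 2.3]
finger_gap: 0.0358
```

```bash
python3 -c "
from h import *
s=monitor.observe();print(s['finger_gap'],s['eef_pos'],s['ee_rot'],s['qpos'],go([.62,-.055,.2],205.8))"
```

```text
0.0358290786659677 [0.4799 0.2708 0.045 ] [179.9889   0.0036 153.6564] [-43.1866  35.6549  11.8978 109.9553 -11.9314  35.5554  39.9373] [-27.02 -22.98 -15.5    0.01   0.01 -52.14]
```

{"method": "move_arm", "body": {"series": [[0,0,-2,0,0,0,2],[0,0,-5,0,0,0,2],[0,0,-9,0,0,0,2],[-2,-2,-13,0,0,-7,2],[-5,-4,-15.5,0,0,-14,2],[-8,-7,-15.5,0,0,-21,2],[-11,-10,-15.5,0,0,-28,2],[-14,-12,-15.5,0,0,-35,2]]}}

```text
clock: 11.0
eef_pos: [0.5516, 0.0981, 0.1999]
ee_rot: [-180.0, -0.1, -171.1]
contact_force: [0.6, 0.1, -1.1]
finger_gap: 0.036
```

```bash
python3 -c "
from h import *
s=monitor.observe();print(s['finger_gap'],s['eef_pos'],go([.6194,-.0559,.2],205.8))"
```

```text
0.036040181003786365 [0.5516 0.0981 0.1999] [ -4.32 -16.26  -0.01  -0.03  -0.06 -16.94]
```

{"method": "move_arm", "body": {"series": [[-1,-4,0,0,0,-5,2],[-2,-8,0,0,0,-10,2],[-3,-12,0,0,0,-15,2],[-4.2,-15.5,0,0,0,-17,2],[-4.2,-15.8,0,0,0,-17,2],[-4.2,-15.8,0,0,0,-17,2],[-4.2,-15.8,0,0,0,-17,2]]}}

```text
clock: 11.7
eef_pos: [0.6166, -0.0473, 0.1994]
ee_rot: [179.9, -0.0, -154.3]
contact_force: [0.5, -0.1, -1.1]
finger_gap: 0.0356
```

```bash
python3 - <<'E'
from h import *
s=monitor.observe();print(s['finger_gap'],s['eef_pos'],s['ee_rot'],go([.6194,-.0559,.12],205.8))
m=eyes.camera_model("wrist");w=eyes.read_camera("wrist");np.savez("m5.npz",**m);cv2.imwrite("pics/w5.png",w)
cv2.imwrite("pics/w5b.png",cv2.resize(w,(800,600),interpolation=cv2.INTER_CUBIC))
E
```

```text
0.035589801744187695 [ 0.6166 -0.0473  0.1994] [ 179.9169   -0.0399 -154.2852] [ 0.12 -0.91  7.94  0.08 -0.04 -0.09]
```

View pics/w5b.png

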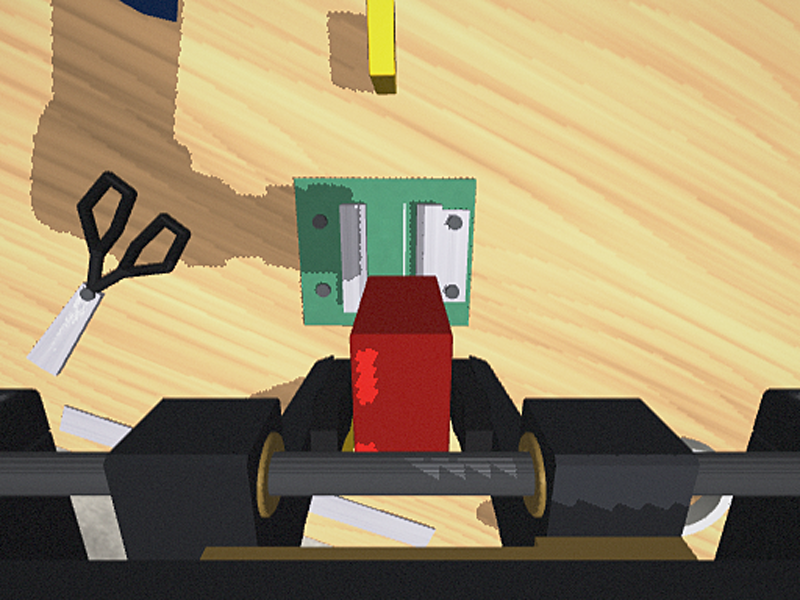

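The view shows the leaf gripped square over the guide, with fence inner faces at about 367 and 417 px and the yellow leaf standing on the bench at (381,50). I'll refine the gap centre from this.

```bash
python3 - <<'E'
from h import *
m=dict(np.load("m5.npz"));w=cv2.imread("pics/w5.png")
k=np.vstack(blobs(w,"green"));q=cv2.approxPolyDP(cv2.convexHull(k),3,True)[:,0];print(q.tolist())
h=np.array([[294,178],[476,178],[469,325],[302,325]])/1.5625
c=ray(m,h,.006);print(c[:,:2],c.mean(0))
for i in range(4):
    d=c[(i+1)%4]-c[i];print(np.linalg.norm(d),np.degrees(np.arctan2(d[1],d[0])))
o=c.mean(0);y=np.radians(25.8)
f=ray(m,np.array([[367,206],[417,206],[405,206],[367,270],[415,270]])/1.5625,.006)-o
print(np.c_[f[:,0]*np.cos(y)+f[:,1]*np.sin(y),-f[:,0]*np.sin(y)+f[:,1]*np.cos(y)]*1000)
# profile across gap
g=cv2.cvtColor(w,cv2.COLOR_BGR2GRAY);print(g[136,210:305].tolist())
# held leaf bottom far edge: (364,276),(437,276) at bottom height
b=ray(m,np.array([[364,276],[437,276]])/1.5625,.1545);print("leaf bottom edge",b,np.linalg.norm(b[1]-b[0]))
e=b.mean(0)-o;print(e[0]*np.cos(y)+e[1]*np.sin(y),-e[0]*np.sin(y)+e[1]*np.cos(y))
e=np.array([.6166,-.0473,0])-o;print("tcp",e[0]*np.cos(y)+e[1]*np.sin(y),-e[0]*np.sin(y)+e[1]*np.cos(y))
E
```

```text
[[304, 115], [299, 207], [195, 207], [189, 114]]
[[ 0.5949 -0.1549]
 [ 0.53   -0.0206]
 [ 0.6461  0.0361]
 [ 0.7123 -0.101 ]] [ 0.6208 -0.0601  0.006 ]
0.14915195041520068 115.79212520573925
0.12926884636459646 26.056351358784642
0.1523336704609542 -64.23848939935738
0.1292119474506731 -155.35445362297773
[[-42.0664 -14.8146]
 [-42.0567  26.9717]
 [-42.059   16.9417]
 [ 12.9732 -16.1509]
 [ 12.9924  25.8583]]
[86, 86, 84, 86, 86, 86, 78, 117, 150, 141, 141, 133, 140, 140, 142, 147, 148, 143, 126, 104, 208, 203, 208, 183, 104, 134, 135, 136, 139, 138, 134, 135, 135, 135, 134, 135, 137, 134, 136, 137, 133, 136, 136, 137, 132, 135, 133, 127, 241, 200, 121, 138, 87, 82, 82, 83, 63, 166, 148, 148, 152, 147, 233, 227, 221, 223, 218, 224, 224, 228, 230, 227, 226, 227, 223, 227, 232, 236, 238, 239, 235, 239, 236, 238, 234, 231, 233, 231, 230, 239, 192, 121, 127, 136, 227]
leaf bottom edge [[ 0.6043 -0.0747  0.1545]
 [ 0.5878 -0.0405  0.1545]] 0.038014922500132116
-0.021241684829352268 0.013036197876319785
tcp 0.0017567050172254224 0.01338604994649613
```

{"method": "move_arm", "body": {"series": [[0,-0.8,0,0,0,0,2],[0,-0.8,4,0,0,0,2],[0,-0.8,8,0,0,0,2],[0,-0.8,11,0,0,0,2],[0,-0.8,11.5,0,0,0,2],[0,-0.8,11.5,0,0,0,2],[0,-0.8,11.5,0,0,0,2]]}}

```text
clock: 12.45
eef_pos: [0.6222, -0.0561, 0.0868]
ee_rot: [-179.9, 0.1, -154.3]
contact_force: [-0.1, -0.1, -1.5]
finger_gap: 0.0355
```

```bash
python3 - <<'E'
from h import *
s=monitor.observe();print(s['finger_gap'],s['eef_pos'],s['ee_rot'],go([.6185,-.0553,.051],205.8))
m=eyes.camera_model("wrist");w=eyes.read_camera("wrist");np.savez("m6.npz",**m);cv2.imwrite("pics/w6.png",w)
cv2.imwrite("pics/w6b.png",cv2.resize(w[60:300,120:400],(700,600),interpolation=cv2.INTER_CUBIC))
E
```

```text
0.035509014215763884 [ 0.6222 -0.0561  0.0868] [-179.9189    0.1452 -154.3272] [ 0.31  0.23  3.58 -0.08  0.15 -0.13]
```

View pics/w6b.png

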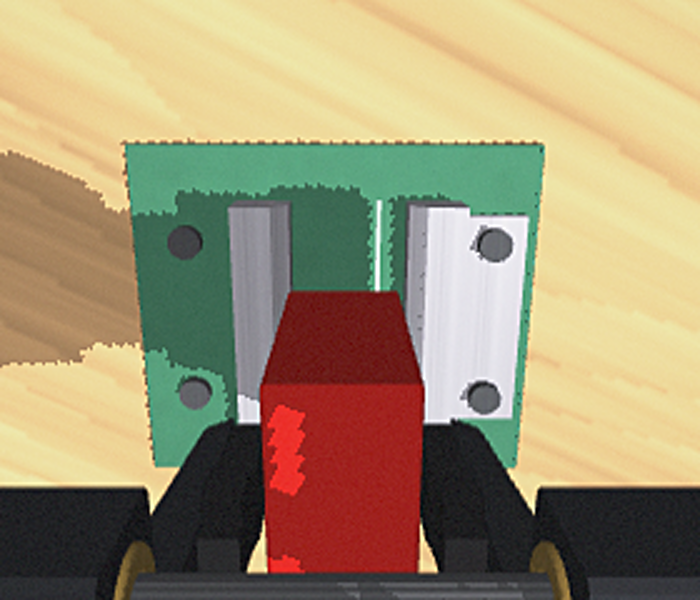

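The crop shows the leaf centred at column 342 and the gap at about 349, so it needs about +2.4 mm in tool y. This agrees with the computed 2.3 mm. I'll insert it gently.

{"method": "move_arm", "body": {"series": [[0.3,0.23,0,0,0,0,2],[0.3,0.23,0.5,0,0,0,2],[0.3,0.23,1.1,0,0,0,2],[0.3,0.23,1.7,0,0,0,2],[0.3,0.23,2.3,0,0,0,2],[0.3,0.23,2.3,0,0,0,2]]}}

```text
clock: 13.1
eef_pos: [0.6162, -0.0552, 0.0607]
ee_rot: [179.9, -0.1, -154.3]
contact_force: [-0.5, 0.3, -2.0]
finger_gap: 0.0354
```

{"method": "move_arm", "body": {"series": [[0,0,0.4,0,0,0,2],[0,0,0.8,0,0,0,2],[0,0,1.1,0,0,0,2],[0,0,1.2,0,0,0,2],[0,0,1.2,0,0,0,2]]}}

```text
clock: 13.6
eef_pos: [0.6172, -0.0552, 0.0511]
ee_rot: [180.0, 0.0, -154.4]
contact_force: [-3.9, 0.5, 9.7]
finger_gap: 0.0357
```

Contact of about 10 N at TCP z 0.0511, as expected for a seated leaf. I'll release and retreat.

{"method": "move_arm", "body": {"series": [[0,0,-0.05,0,0,0,4.5],[0,0,-0.05,0,0,0,6],[0,0,-0.05,0,0,0,7],[0,0,-0.05,0,0,0,7],[0,0,-0.05,0,0,0,7],[0,0,-0.05,0,0,0,7]]}}

```text
clock: 14.2
eef_pos: [0.617, -0.0553, 0.0503]
ee_rot: [180.0, -0.0, -154.3]
contact_force: [0.6, -0.5, 0.9]
finger_gap: 0.0696
```

{"method": "move_arm", "body": {"series": [[0,0,-2,0,0,0,7],[0,0,-5,0,0,0,7],[0,0,-9,0,0,0,7],[0,0,-14,0,0,0,7],[0,0,-19,0,0,0,7],[0,0,-22,0,0,0,7],[0,0,-22,0,0,0,7],[0,0,-22,0,0,0,7]]}}

```text
clock: 15.0
eef_pos: [0.6171, -0.0552, 0.2706]
ee_rot: [-180.0, 0.0, -154.3]
contact_force: [-0.2, -0.2, -1.2]
finger_gap: 0.0701
```

```bash
python3 - <<'E'
from h import *
m=eyes.camera_model("wrist");w=eyes.read_camera("wrist");sd=eyes.read_camera("side");cv2.imwrite("pics/w7.png",w)
h=cv2.cvtColor(w,cv2.COLOR_BGR2HSV);t=mask(w,"red")&cv2.inRange(h,(0,0,140),(180,255,255))
b=cv2.minAreaRect(max(cv2.findContours(t,0,1)[0],key=cv2.contourArea));p=ray(m,b[0],.086)[0]
e=p-[.6208,-.0601,0];y=np.radians(25.9);print(b,p,e[0]*np.cos(y)+e[1]*np.sin(y),-e[0]*np.sin(y)+e[1]*np.cos(y))
A=cv2.resize(w,(500,375));B=cv2.resize(sd[110:250,190:330],(300,300),interpolation=cv2.INTER_CUBIC)
cv2.imwrite("pics/c7.png",np.hstack([A,cv2.copyMakeBorder(B,0,75,0,0,0)]))
E
```

```text
((257.0, 166.0), (36.0, 26.0), 90.0) [ 0.6169 -0.0549  0.086 ] -0.0012451172468303257 0.006367966857844719
```

View pics/c7.png

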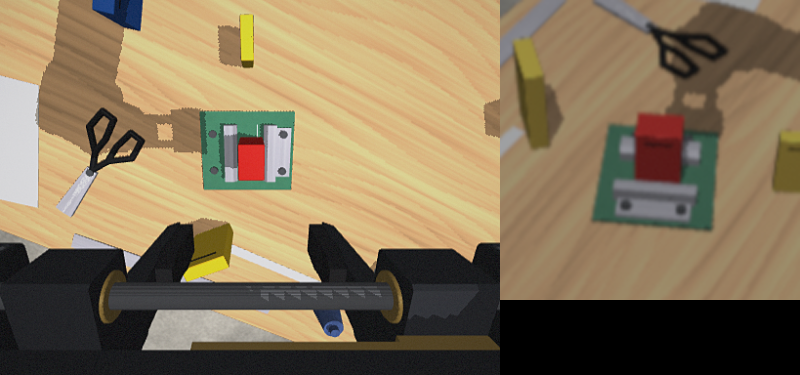

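Red stands upright in the gap at (251,158). Yellow is on the bench at (247,40), beside the plate, and blue is untouched. I'll hand in.

```bash
python3 -c "
from h import *
print(r.sign_off())"
```

```text
the job is handed in; nothing more can be done
None
```

The gap is 42 mm, so the red leaf is the one left standing in it. I handed the job in at about 15 s of the 59 s allowed, and the hand-in gives no verdict.

- **Yellow leaf:** I lifted it out of the gap and stood it on the bench on the robot's side, about 155 mm from the guide's centre along the gap. I saw it standing there in the last pictures.
- **Gap:** two wrist views gave about 42.8 mm and 41.8 mm. The white line on the plate, at the 32 mm position, is only a mark.
- **Red leaf:** it went in with no sign of binding. It met the base with about 10 N at the expected height.
- **Last check:** the final pictures show red released and upright. Its top centre is at about x = -1 mm, y = +6 mm in the guide frame. The gripper is 22 cm above it and touching nothing.
- **Blue leaf:** I never touched it; it stays on the bench.

One check gave nothing: my colour mask did not pick up yellow in the side camera, so I judged the yellow leaf's placing from the wrist and side pictures instead.

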